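# Seat the notched blank on the keyed index fixture

### The job

Put the steel blank on the index fixture, hub upwards: slip its bore over the spigot, then, with only light pressure, turn it until its wide notch finds the key and it sinks fully home, flat on the index plate. Never force it down or against the key, leave the other things on the bench where they lie, and let go of the blank when it is home.

Things in the scene. Friction and masses are not known exactly. Their poses are not given: they have to be found in the camera images.
- blank: Loose steel blank, 0.35 to 0.5 kg, lying hub up: round flange 90 mm across, 14 mm thick; above it a 44 mm hub with two upright flats 36 mm apart (facing the blank's +x and -x, each 25 mm wide), its top 54 mm above the underside. 24 mm through bore. Two radial notches through the flange rim (see wide_notch). Origin: centre of the underside, on the bore's axis; z up along the axis.
- wide_notch (a point): On the blank: middle of the wide notch, on its -x side, 36 mm from the axis, at the underside. The notch is 12 mm wide, parallel-sided, through the whole flange from the rim in to 26 mm from the axis. Opposite, on the +x side, a like notch is only 5 mm wide, too narrow for the key. Axes as the blank's.
- fixture: Fixture bolted to the bench: grey square base 150 x 150 x 14 mm with low screw heads at its corners; in its middle an upright steel spigot, 22 mm in diameter, its nose tapered over the top 9 mm, tip 58 mm above the base's underside. A round steel index plate with a key lies on the base about the spigot (see seat). Origin: centre of the base's underside, on the spigot's axis; z up.
- seat (a point): Point on the spigot's axis level with the seat, the flat top of the 104 mm index plate, 24 mm above the fixture's origin; axes as the fixture's. One steel key, 8 mm wide and 8 mm high, stands on the plate 30 to 41 mm from the axis. The plate is clamped (slips above 0.7 N m); its angle is not reported: the key is on the fixture's -x side, up to 0.7 rad either way about z. Unkeyed, the blank rides 8 mm high.
- bolt: Bystander: loose steel hexagon bolt 81 mm long, 29 mm head; origin at the centre of its underside.
- nut: Bystander: loose steel hexagon nut, 35 mm wide, 16 mm high; origin at the centre of its underside.
- tape_measure: Bystander: tape measure, 36 x 82 x 62 mm; origin at the centre of its underside.
- mug: Bystander: mug, 94 mm high, 86 x 116 mm with its handle; origin at the centre of its underside.
Mind the look-alikes: they are no part of the job. What is shaped like the blank but green or purple is not meant.

How it is judged:
By the outcome, as a careful person would: the job done as asked, in the order asked, and still so for the second after the job is handed in, with the robot touching nothing.
It also fails if it takes over 72 s, if anything falls off the work surface, if the arm or the gripper's body presses on something with over 40 N, if the wrist force passes 120 N, or if a joint passes its speed limit or range.

### The arm

A 6-joint arm with a two-finger parallel gripper is mounted at the origin on a cart in front of the work surface, level with it; the furniture and walls round the work are solid. World frame = base frame: x ahead of the robot, y to its left, z up, the work surface at z = 0. Lengths are in m, angles in rad, forces in N, time in s.
With the tool pointing down it reaches from about 0.225 to 0.725 m from the base axis. Payload 3.1 kg.
Tool frame: the origin (TCP) lies midway between the tips of the shut fingers; the grasp point (between the pads) lies 19 mm behind it; z points along the fingers, y is the line along which they close (so a half turn about z gives the same grasp; the last joint's range is limited). The gripper opens to 85 mm and grips with 20 to 120 N. Pads are 22 mm wide; open, the fingers measure 114 mm over their backs; the gripper's body (76 mm by 85 mm) begins 54 mm behind the grasp point. The pads swing forward as they close: fully open they stand 13 mm farther back than shut.
Start: joints at [-1.367, 0.048, 0.099, 1.622, 0, 1.443], TCP at [0.171, -0.496, 0.231] pointing down, gripper open.
Joint ranges: [-2.91, 2.91], [-0.99, 1.94], [-1.21, 1.42], [-2.12, 2.29], [-1.49, 1.47], [-3.14, 3.14]. Speed limits (rad/s): [2.79, 2.79, 3.14, 3.14, 3.14, 3.14].

### API

Orientations are given as a 3x3 rotation matrix whose columns are the frame's x, y, z axes.
In Python, from workcell import * gives the robot as it stands.
- The arm moves only by the tool jog_arm, never from a script. Its argument "targets" is a list of rows, each a list of 3 entries, a list of its own where there are three numbers: the shift along the tool's x, y, z each as a share of 50 cm, from -1 to 1, then the turn about the tool's z as a share of pi/2 rad, from -1 to 1, then the opening, from -1 (shut) to 1 (fully open), so that 0 is half open. In form: [[[dx, dy, dz], turn, fingers], ...]. A call has 1 to 12 rows; each row is the pose to reach, as a shift and turn from the pose commanded when the call began, along the tool's axes at that moment; what a row does not reach only later rows make up. A row lasts 1/12 s, in which the tool goes at most 41.7 mm and 7.16 degrees, less where a joint would pass 70% of its speed; a pose out of reach is approached as far as the arm can. A call with a number of a shift or a turn outside -1 to 1 is refused whole. A call with a gripper value outside its range is refused whole. The fingers move at their own pace and stop on an object; "newtons" is the grip in N (left out, the last holds). Time passes only in rows, so rows that repeat a pose let the fingers close. It gives the time, the measured TCP pose, the force, the opening and the grip force at its end, in the units of the state.
- observe(): the state, without advancing time (a new reading comes with each control period).
- snapshot(name): name is "scene" or "top" or "wrist"; returns a dict with "image" (400x640x3 uint8, red, green, blue), "depth" (400x640 float32, m along the optical axis (not along the pixel's ray), 0 where there is no reading), "K" (3x3 intrinsics, pixels), "R" (3x3) and "t" (3): a world point X has camera coordinates R X + t; the wrist camera has in their place "tool_from_camera" (4x4, takes a point from camera to tool coordinates, whose origin is the TCP and whose axes are the flange's). Camera axes: x right, y down, z forward; pixel columns grow to the right and rows downward; lengths in m; the calibration is good to about 2 mm. A picture is of the moment at which its call begins: read the wrist's pose just before it.
- job_done(): hands the job in; it is judged then, once.
The state is a dict: "clock": time; "joint_pos": joint angles; "qd": joint speeds; "joint_torque": joint torques, N m; "position": TCP position; "tcp_rot": TCP orientation; "wrist_force": force on the tool from outside, world axes, zero at the start; "ft_torque": the same for the moment, N m; "grip_width": opening from 0.0 (shut) to 1.0 (fully open); "grip_force": force on a finger pad.
Only numpy, scipy, OpenCV 4.12 (cv2) and the standard library are available. Lean on these libraries where they do the work, as an engineer would, in place of code of your own. Each camera call takes 0.05 s, during which the arm holds its last target. There are 200 camera calls.

## Working session

There is one attempt and no reset: what is moved stays moved. The work goes in short steps, Python scripts to look and compute and a tool call to move; the robot and the scene stay as the last step left them, time stands still between calls to the robot, and variables do not carry over. Pictures are saved under pics/ and viewed, at most 10 in all, crops included, and the job is handed in when it is done.

Besides the shell and the picture viewer there is one more tool, called after "Call:" as name(argument=value, ...) on one line, values as JSON. jog_arm: Moves the arm, as the interface text tells. Shift numbers are shares of 50 cm and turn numbers shares of pi/2 rad, none past 1 either way. Its arguments: {"type":"object","properties":{"targets":{"type":"array"},"newtons":{"type":"number"}},"required":["targets"]}

```bash
mkdir -p pics; cat > h.py <<'E'
from workcell import *
import numpy as np, cv2
def save(s,n): cv2.imwrite('pics/'+n,cv2.cvtColor(s['image'],cv2.COLOR_RGB2BGR))
def pts(s):
    K=s['K'];h,w=s['depth'].shape;v,u=np.mgrid[:h,:w];d=s['depth']
    c=np.stack([(u-K[0,2])/K[0,0]*d,(v-K[1,2])/K[1,1]*d,d],-1)
    if 'R' in s: return (c-s['t'])@s['R']
    T=s['tool_from_camera'];c=c@T[:3,:3].T+T[:3,3]
    o=s['obs'];return c@np.array(o['tcp_rot']).T+np.array(o['position'])
def wrist():
    o=observe();s=snapshot('wrist');s['obs']=o;return s
E
python3 - <<'E'
from h import *
print(observe())
a=snapshot('scene');b=snapshot('top')
save(a,'s1.png');save(b,'t1.png')
np.savez('v.npz',sp=pts(a),tp=pts(b))
print(b['K'],b['R'],b['t'])
E
```

```text
{'clock': 0.0, 'joint_pos': array([-1.36682828e+00,  4.87457380e-02,  9.75719913e-02,  1.62198962e+00,
       -1.45445166e-05,  1.44299289e+00]), 'qd': array([-0.00113945,  0.00083032,  0.00049722, -0.00098413,  0.0003313 ,
        0.00134248]), 'joint_torque': array([-5.19844707e-04, -3.38785601e+01,  3.20012426e+01,  2.04264885e-02,
       -1.14225770e-04, -1.99443406e-06]), 'position': array([ 0.17085846, -0.49576852,  0.23010681]), 'tcp_rot': array([[ 9.45466889e-01,  3.25717851e-01, -4.93702180e-04],
       [ 3.25718098e-01, -9.45464098e-01,  2.31502322e-03],
       [ 2.87266702e-04, -2.34958554e-03, -9.99997198e-01]]), 'wrist_force': array([ 0.55662465,  0.29111804, -1.32312151]), 'ft_torque': array([ 0.02205517,  0.00132404, -0.01596622]), 'grip_force': 0.0, 'grip_width': 1.0046165147582546}
[[479.34130357   0.         321.78243624]
 [  0.         479.34130357 205.87484089]
 [  0.           0.           1.        ]] [[ 0.00323467 -0.99998575 -0.00424609]
 [-0.99092902 -0.00263486 -0.13436048]
 [ 0.13434738  0.00464218 -0.99092342]] [-0.00375992  0.58455607  1.28814013]
```

View pics/t1.png

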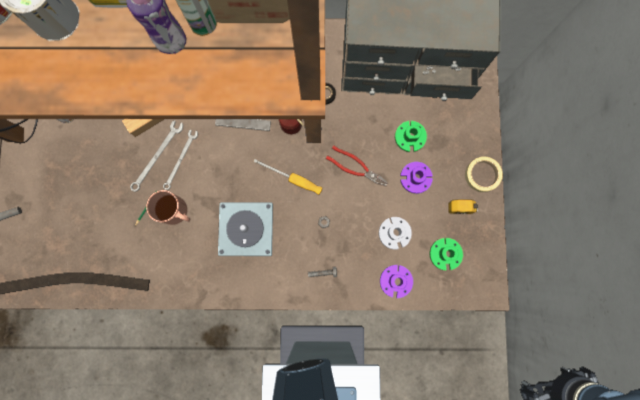

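View pics/s1.png

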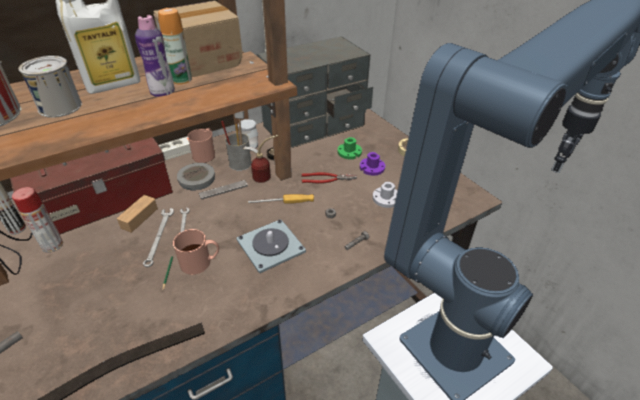

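The top view shows five candidates: green at (411,136) and (447,254), purple at (417,178) and (397,281), and bare steel at (396,233). Only the last one is uncoloured, so it fits the description. The fixture is at (245,229), with its key near (244,240). I'll confirm with an enlarged crop.

```bash
python3 - <<'E'
from h import *
im=cv2.imread('pics/t1.png')
c=[cv2.resize(im[y-30:y+30,x-30:x+30],(400,400),interpolation=cv2.INTER_CUBIC) for x,y in((396,233),(245,229))]
cv2.imwrite('pics/c1.png',np.hstack(c))
P=np.load('v.npz')['tp']
hsv=cv2.cvtColor(im,cv2.COLOR_BGR2HSV)
z=P[...,2]
def rep(n,m):
    q=P[m];print(n,m.sum(),q.mean(0).round(4),((q.max(0)+q.min(0))/2).round(4),np.ptp(q,axis=0).round(3))
win=np.zeros(z.shape,bool);win[205:262,368:425]=1
near=win&(hsv[...,1]<60)
rep('flange',near&(z>.008)&(z<.022)); rep('hub',near&(z>.045)&(z<.065))
w2=np.zeros(z.shape,bool);w2[198:260,212:278]=1
rep('base',w2&(z>.008)&(z<.018));rep('plate',w2&(z>.020)&(z<.027));rep('key',w2&(z>.0285)&(z<.036));rep('spig',w2&(z>.04))
E
```

```text
flange 579 [ 0.5135 -0.2038  0.0151] [ 0.5136 -0.2057  0.015 ] [0.087 0.088 0.014]
hub 138 [ 0.5141 -0.2053  0.0549] [ 0.5142 -0.2055  0.0535] [0.038 0.042 0.016]
base 1504 [0.5233 0.212  0.0142] [0.5245 0.2087 0.013 ] [0.173 0.169 0.01 ]
plate 831 [0.523  0.2139 0.0238] [0.5243 0.2125 0.0235] [0.145 0.142 0.007]
key 124 [0.5209 0.2105 0.0301] [0.5223 0.2122 0.032 ] [0.097 0.097 0.007]
spig 61 [0.5097 0.1873 0.2032] [0.4696 0.1079 0.698 ] [0.127 0.232 1.314]
```

View pics/c1.png

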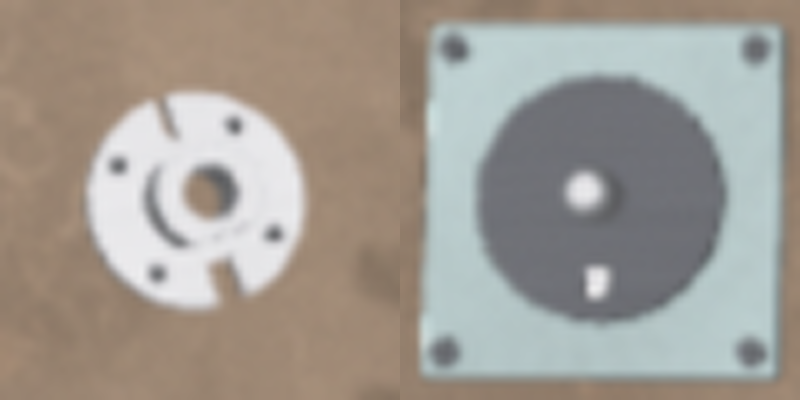

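The crop confirms the steel blank: wide notch at crop (222,280), narrow one at (170,118), so its yaw is about 0.31 rad. The key at crop (598,283) lies almost straight on -x. Now I'll move above the blank.

Call:
jog_arm(targets=[[[0.838,-0.325,0],-0.986,1],[[0.838,-0.325,0],-0.986,1],[[0.838,-0.325,0],-0.986,1],[[0.838,-0.325,0],-0.986,1],[[0.838,-0.325,0],-0.986,1],[[0.838,-0.325,0],-0.986,1],[[0.838,-0.325,0],-0.986,1],[[0.838,-0.325,0],-0.986,1],[[0.838,-0.325,0],-0.986,1],[[0.838,-0.325,0],-0.986,1],[[0.838,-0.325,0],-0.986,1],[[0.838,-0.325,0],-0.986,1]])

```text
clock: 1.1
position: [0.5178, -0.2015, 0.2299]
tcp_rot: [[-0.271, 0.963, 0.001], [0.963, 0.271, 0.003], [0.003, 0.002, -1.0]]
wrist_force: [-1.3, -1.3, -0.9]
grip_width: 0.999
grip_force: 0.0
```

```bash
python3 - <<'E'
from h import *
o=observe();print(o['position'],o['tcp_rot'],o['joint_pos'],o['clock'])
s=wrist();save(s,'w1.png');print(s['K'],s['tool_from_camera'])
E
```

```text
[ 0.51776541 -0.20150707  0.22990181] [[-2.70632357e-01  9.62682503e-01  7.24855396e-04]
 [ 9.62678491e-01  2.70628829e-01  3.18758514e-03]
 [ 2.87246568e-03  1.56046638e-03 -9.99994657e-01]] [-0.49365485  0.12874942  0.18264884  1.62556787  0.00315049  0.80309134] 1.1
[[295.28018164   0.         317.41358158]
 [  0.         295.28018164 199.84824592]
 [  0.           0.           1.        ]] [[ 8.88517850e-04 -9.64248866e-01 -2.64996860e-01  6.61183867e-02]
 [ 9.99999593e-01  8.98915149e-04  8.20371089e-05 -5.07647685e-04]
 [ 1.59105502e-04 -2.64996825e-01  9.64249272e-01 -1.40983899e-01]
 [ 0.00000000e+00  0.00000000e+00  0.00000000e+00  1.00000000e+00]]
```

View pics/w1.png

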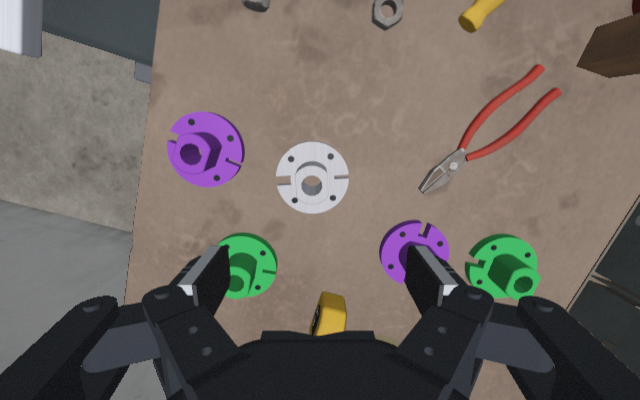

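The wrist view has the steel blank centred at (312,177), its bore at (312,185), the wide notch at left (283,181) and the narrow one at right (343,175). Next I'll measure it by casting rays.

```bash
cat >> h.py <<'E'
def cast(s,uv,z):
    """pixels (N,2) -> world points on plane z (wrist or fixed camera)"""
    uv=np.asarray(uv,float).reshape(-1,2)
    r=np.c_[uv,np.ones(len(uv))]@np.linalg.inv(s['K']).T
    if 'R' in s: d=r@s['R'];c=-s['R'].T@s['t']
    else:
        T=s['tool_from_camera'];A=np.array(s['obs']['tcp_rot']);d=r@T[:3,:3].T@A.T;c=A@T[:3,3]+s['obs']['position']
    return c+d*((z-c[2])/d[:,2])[:,None]
def proj(s,X):
    X=np.asarray(X,float).reshape(-1,3)
    if 'R' in s: c=X@s['R'].T+s['t']
    else:
        T=s['tool_from_camera'];A=np.array(s['obs']['tcp_rot']);c=((X-s['obs']['position'])@A-T[:3,3])@T[:3,:3]
    c=c@s['K'].T;return c[:,:2]/c[:,2:]
def circ(p):
    """minimal enclosing circle on a plane"""
    c,r=cv2.minEnclosingCircle((p[:,:2]*1000).astype(np.float32));return np.array(c)/1000,r/1000
def flat(s,c,z,half=.06,n=480):
    """rectified view of plane z about c; row0=+x, col0=+y"""
    q=np.array([[c[0]+a*half,c[1]+b*half,z] for a,b in((1,1),(1,-1),(-1,-1),(-1,1))])
    H=cv2.getPerspectiveTransform(proj(s,q).astype(np.float32),np.float32([[0,0],[n,0],[n,n],[0,n]]))
    return cv2.warpPerspective(s['image'],H,(n,n))
def prof(s,c,z,r,n=720):
    a=np.arange(n)*2*np.pi/n
    uv=proj(s,np.c_[c[0]+r*np.cos(a),c[1]+r*np.sin(a),np.full(n,z)]).astype(np.float32)
    g=cv2.cvtColor(s['image'],cv2.COLOR_RGB2GRAY);return a,cv2.remap(g,uv[:,None,0],uv[:,None,1],cv2.INTER_LINEAR)[:,0]
E
cat > blank.py <<'E'
from h import *
def blank(s,zb=0.0,guess=(.514,-.2055)):
    hsv=cv2.cvtColor(s['image'],cv2.COLOR_RGB2HSV)
    m=((hsv[...,1]<40)&(hsv[...,2]>100)).astype(np.uint8)
    n,l,st,ce=cv2.connectedComponentsWithStats(m)
    g=proj(s,[*guess,zb+.014])[0];k=1+np.argmin([np.hypot(*(ce[i]-g))+1e4*(st[i,4]<300) for i in range(1,n)])
    cs,_=cv2.findContours((l==k).astype(np.uint8),cv2.RETR_CCOMP,cv2.CHAIN_APPROX_NONE)
    big=max(cs,key=len)[:,0]
    p=cast(s,big,zb+.014);c,r=circ(p);print('flange',c.round(4),round(r,4))
    a,v=prof(s,c,zb+.014,.0385)
    thr=(np.median(v)*.8);d=np.where(v<thr)[0];gr=np.split(d,np.where(np.diff(d)>3)[0]+1)
    for q in gr: print('dark',a[q].mean().round(3),'width mm',round(len(q)*2*np.pi/720*38.5,1))
    return c
E
python3 - <<'E'
from blank import *
s=wrist();c=blank(s)
# bore: dark blob near hub centre
cv2.imwrite('pics/f1.png',cv2.cvtColor(np.hstack([flat(s,c,.014,n=400),flat(s,c,.054,n=400)]),cv2.COLOR_RGB2BGR))
E
```

```text
flange [ 0.5119 -0.2071] 0.046
dark 0.327 width mm 4.0
dark 1.152 width mm 5.7
dark 2.649 width mm 4.0
dark 3.486 width mm 11.4
dark 4.311 width mm 5.0
dark 5.794 width mm 5.7
```

View pics/f1.png

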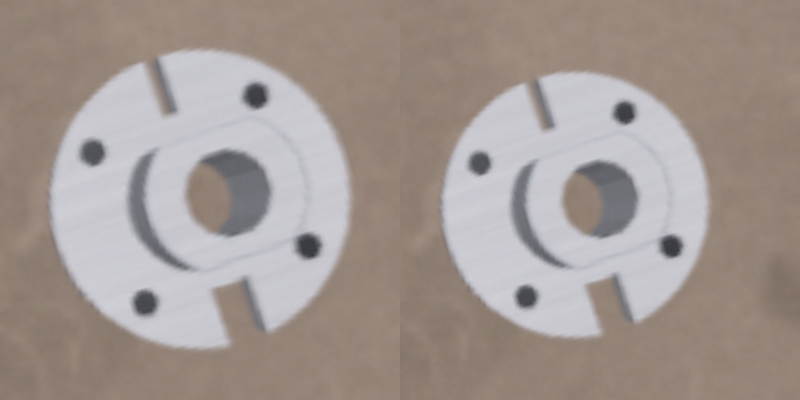

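The flattened view shows the bore at (600,199) in the right panel, centred on the flange at (0.512,-0.207). The notches and holes both give a yaw of 0.335. I'll come down part way and check.

Call:
jog_arm(targets=[[[0,0,0.05],-0.02,1],[[0,0,0.13],-0.04,1],[[0,0,0.2],-0.04,1],[[0,0,0.24],-0.04,1],[[0,0,0.24],-0.04,1],[[0,0,0.24],-0.04,1]])

```text
clock: 1.7
position: [0.5122, -0.2063, 0.1098]
tcp_rot: [[-0.315, 0.949, -0.004], [0.949, 0.315, 0.002], [0.003, -0.003, -1.0]]
wrist_force: [0.4, 0.3, 1.4]
grip_width: 1.0
grip_force: 0.0
```

```bash
cat >> h.py <<'E'
def plan(goal,psi):
    o=observe();A=np.array(o['tcp_rot']);d=(np.array(goal)-o['position'])@A/.5
    cur=np.arctan2(A[1,0],A[0,0]);t=(cur-psi)/(np.pi/2)
    print('clk',o['clock'],'pos',o['position'].round(4),'psi',cur.round(4),'F',o['wrist_force'].round(1),'M',o['ft_torque'].round(2),'grip',round(o['grip_width'],3),round(o['grip_force'],1));print('shares',d.round(4),'turn',t.round(4))
E
python3 - <<'E'
from blank import *
s=wrist();c=blank(s);plan([*c,.024],1.906)
save(s,'w2.png')
E
```

```text
flange [ 0.5121 -0.2066] 0.0458
dark 0.323 width mm 4.4
dark 1.152 width mm 3.7
dark 2.662 width mm 3.7
dark 3.491 width mm 11.8
dark 4.311 width mm 5.7
dark 5.786 width mm 6.4
clk 1.75 pos [ 0.5139 -0.207   0.1121] psi 1.8916 F [ 0.5  0.8 -1.4] M [-0.01 -0.02 -0.02] grip 1.005 0.0
shares [ 0.0019 -0.0031  0.1762] turn -0.0091
```

Call:
jog_arm(targets=[[[0,-0.0005,0.04],-0.009,1],[[0,-0.0005,0.1],-0.009,1],[[0,-0.0005,0.15],-0.009,1],[[0,-0.0005,0.172],-0.009,1],[[0,-0.0005,0.172],-0.009,1],[[0,-0.0005,0.172],-0.009,-0.6],[[0,-0.0005,0.172],-0.009,-0.6],[[0,-0.0005,0.172],-0.009,-0.6],[[0,-0.0005,0.172],-0.009,-0.6],[[0,-0.0005,0.172],-0.009,-0.6],[[0,-0.0005,0.172],-0.009,-0.6]], newtons=40)

```text
clock: 2.67
position: [0.5151, -0.2074, 0.0275]
tcp_rot: [[-0.331, 0.943, 0.002], [0.943, 0.331, -0.003], [-0.003, 0.001, -1.0]]
wrist_force: [-1.2, -0.3, 5.4]
grip_width: 0.414
grip_force: 43.4
```

```bash
python3 - <<'E'
from h import *
plan([0.512,-.2066,.024],1.906)
E
```

```text
clk 2.6667 pos [ 0.5151 -0.2074  0.0275] psi 1.9086 F [-1.2 -0.3  5.4] M [-0.17  0.43  0.01] grip 0.414 43.4
shares [ 0.0035 -0.0053  0.0071] turn 0.0016
```

Call:
jog_arm(targets=[[[0,0,-0.02],0,-0.6],[[0,0,-0.06],0,-0.6],[[0,0,-0.12],0,-0.6],[[0,0,-0.2],0,-0.6],[[0.01,0.004,-0.28],0,-0.6],[[0.04,0.016,-0.28],0.02,-0.6],[[0.1,0.039,-0.28],0.05,-0.6],[[0.17,0.066,-0.28],0.1,-0.6],[[0.24,0.094,-0.28],0.125,-0.6],[[0.31,0.121,-0.28],0.125,-0.6],[[0.38,0.148,-0.28],0.125,-0.6],[[0.45,0.175,-0.28],0.125,-0.6]], newtons=50)

```text
clock: 3.67
position: [0.5209, 0.0369, 0.1648]
tcp_rot: [[-0.141, 0.99, -0.002], [0.99, 0.141, 0.001], [0.001, -0.001, -1.0]]
wrist_force: [0.8, -0.9, -4.2]
grip_width: 0.412
grip_force: 50.9
```

```bash
python3 - <<'E'
from h import *
plan([0.524,.147,.165],1.71)
E
```

```text
clk 3.6667 pos [0.5209 0.0369 0.1648] psi 1.7122 F [ 0.8 -0.9 -4.2] M [-0.01 -0.1  -0.  ] grip 0.412 50.9
shares [ 0.2171  0.0371 -0.0003] turn 0.0014
```

Call:
jog_arm(targets=[[[0.05,0.009,0],0,-0.6],[[0.12,0.021,0],0,-0.6],[[0.18,0.031,0],0,-0.6],[[0.217,0.037,0],0,-0.6],[[0.217,0.037,0],0,-0.6],[[0.217,0.037,0],0,-0.6]])

```text
clock: 4.17
position: [0.524, 0.146, 0.1646]
tcp_rot: [[-0.144, 0.99, -0.002], [0.99, 0.144, -0.001], [-0.0, -0.002, -1.0]]
wrist_force: [0.5, -0.1, -3.9]
grip_width: 0.412
grip_force: 50.9
```

```bash
python3 - <<'E'
from h import *
s=wrist();save(s,'w3.png');print(s['obs']['position'])
E
```

```text
[0.52402441 0.14600703 0.16459744]
```

View pics/w3.png

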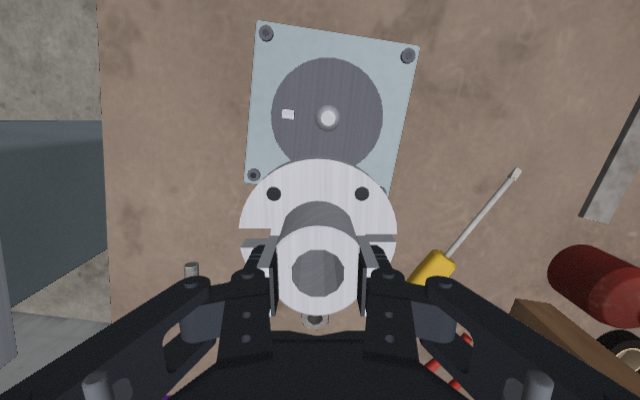

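The wrist view shows the spigot at (328,118), plate centre (327,113), key (288,114), and the held blank's bore at (318,273). Next I'll measure both in the tool frame.

```bash
cat > fx.py <<'E'
from h import *
from scipy.optimize import least_squares
def fit(p,r=None):
    f=(lambda q:np.hypot(*(p-q[:2]).T)-(r or q[2]))
    q=least_squares(f,[*p.mean(0),.03],loss='soft_l1',f_scale=.0005).x;return q[:2],(r or q[2]),np.abs(f(q)).mean()
def tool(s,X): return (np.asarray(X)-s['obs']['position'])@np.array(s['obs']['tcp_rot'])
def world(s,X): return np.asarray(X)@np.array(s['obs']['tcp_rot']).T+s['obs']['position']
def fixture(s,g=(.5243,.2115)):
    hsv=cv2.cvtColor(s['image'],cv2.COLOR_RGB2HSV);H,S,V=[hsv[...,i].astype(int) for i in range(3)]
    P=pts(s)
    near=np.hypot(P[...,0]-g[0],P[...,1]-g[1])<.085
    lo=near&(P[...,2]>.005)&(P[...,2]<.075)
    br=(lo&(S<40)&(V>175)).astype(np.uint8)
    n,l,st,ce=cv2.connectedComponentsWithStats(br)
    out={}
    for i in range(1,n):
        if st[i,4]<15: continue
        w24=cast(s,ce[i],.058)[0];w32=cast(s,ce[i],.032)[0]
        print('bright',ce[i].round(1),st[i,4],'@.058',w24[:2].round(4),'@.032',w32[:2].round(4))
    dk=(near&(S<45)&(V<150)&(P[...,2]>.018)&(P[...,2]<.03)).astype(np.uint8)
    cs,_=cv2.findContours(dk,cv2.RETR_EXTERNAL,cv2.CHAIN_APPROX_NONE)
    b=max(cs,key=len)[:,0];p=cast(s,b,.024)[:,:2]
    c0=np.array(g)
    for _ in range(4):
        d=np.hypot(*(p-c0).T);q=p[np.abs(d-.052)<.006];c0,_,e=fit(q,.052)
    print('plate',c0.round(4),len(q),'res',e.round(4));return c0
def held(s):
    P=tool(s,pts(s));hsv=cv2.cvtColor(s['image'],cv2.COLOR_RGB2HSV)
    r=np.hypot(P[...,0],P[...,1])
    m=(r<.05)&(hsv[...,1]<40)&(hsv[...,2]>140)&(s['depth']>0)
    z=P[...,2][m];h,e=np.histogram(z,np.arange(-.05,.06,.001));
    for k in np.argsort(h)[-6:]: print('z',e[k].round(3),h[k])
    return P,m
E
python3 - <<'E'
from fx import *
s=wrist();np.save('s3.npy',s,allow_pickle=True)
c=fixture(s);print('tool',tool(s,[*c,.024]).round(4));held(s)
t=snapshot('top');fixture(t)
E
```

```text
bright [298.3  29.5] 26 @.058 [0.4908 0.2721] @.032 [0.4883 0.2786]
bright [377.1  92.8] 5070 @.058 [0.5582 0.2366] @.032 [0.5627 0.2393]
bright [306.   52.3] 64 @.058 [0.4986 0.2575] @.032 [0.4969 0.2624]
bright [287.3 112.3] 102 @.058 [0.4896 0.2117] @.032 [0.4869 0.2118]
bright [327.6 116.1] 178 @.058 [0.5221 0.2134] @.032 [0.5229 0.2137]
bright [264.4 153.9] 899 @.058 [0.4746 0.1759] @.032 [0.4704 0.1723]
plate [0.5222 0.2121] 272 res 0.001
tool [0.0668 0.0077 0.1406]
z -0.024 487
z 0.016 753
z -0.026 1283
z -0.025 2482
z 0.014 2533
z 0.015 3884
bright [267.6 245.4] 34 @.058 [0.4739 0.1439] @.032 [0.4752 0.1469]Traceback (most recent call last):
  File "<stdin>", line 4, in <module>
  File "fx.py", line 22, in fixture
    b=max(cs,key=len)[:,0];p=cast(s,b,.024)[:,:2]
      ~~~^^^^^^^^^^^^
ValueError: max() iterable argument is empty
```

```bash
cat >> fx.py <<'E'
def castT(s,uv,z):
    p=cast(s,uv,0);T=s['tool_from_camera'];C=T[:3,3];q=tool(s,p);d=q-C
    return C+d*((z-C[2])/d[:,2])[:,None]
def inhand(s,zh=-.0247,zf=.0155):
    g=cv2.cvtColor(s['image'],cv2.COLOR_RGB2GRAY);T=s['tool_from_camera']
    P=tool(s,pts(s))
    def ring(c,z,r0,r1,angs,sign):
        out=[]
        for a in angs:
            rr=np.arange(r0,r1,.0001);X=np.c_[c[0]+rr*np.cos(a),c[1]+rr*np.sin(a),np.full(len(rr),z)]
            uv=proj(s,world(s,X)).astype(np.float32)
            v=cv2.remap(g,uv[:,None,0],uv[:,None,1],cv2.INTER_LINEAR)[:,0].astype(float)
            dv=sign*(v[8:]-v[:-8]);k=dv.argmax()
            if dv[k]>15: out.append(X[k+4,:2])
        return np.array(out)
    c=np.zeros(2)
    for _ in range(3): p=ring(c,zh,.008,.017,np.arange(0,6.28,.1),1);c,r,e=fit(p)
    print('bore tool',c.round(4),'r',r.round(4),'res',e.round(4),len(p))
    c=np.zeros(2)
    for _ in range(3): p=ring(c,zf,.040,.050,np.r_[-1.2:-.2:.04,.2:1.2:.04],-1);c,r,e=fit(p,.045)
    print('flange tool',c.round(4),'r',r,'res',e.round(4),len(p))
E
python3 - <<'E'
from fx import *
s=np.load('s3.npy',allow_pickle=True).item()
inhand(s)
m=np.array([328,118]);im=s['image'][20:190,240:420]
cv2.imwrite('pics/c2.png',cv2.cvtColor(cv2.resize(im,None,fx=4,fy=3.5,interpolation=2),cv2.COLOR_RGB2BGR)[:600])
t=tool(s,[[.5222,.2121,.024],[.5221,.2134,.058],[.4869,.2118,.032]]);print(t.round(4))
E
```

```text
bore tool [ 0.0007 -0.0004] r 0.0115 res 0.0001 63
flange tool [ 0.0008 -0.0004] r 0.045 res 0.0002 50
[[ 0.0668  0.0077  0.1406]
 [ 0.0681  0.0078  0.1066]
 [ 0.0715 -0.0272  0.1327]]
```

View pics/c2.png

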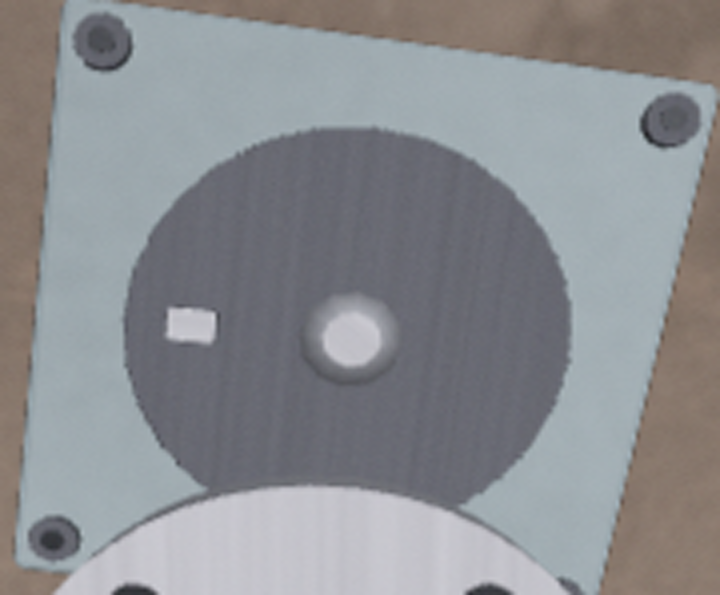

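The crop shows the spigot nose at (352,339) and the key at (191,325), with square edges. The held bore is at tool (0.8,-0.4) mm, and the key is about 0.105 rad of tool turn away. I'll go over the spigot and back the turn off a little first, so the notch can be turned onto the key.

Call:
jog_arm(targets=[[[0.04,0.005,0],-0.02,-0.6],[[0.09,0.011,0],-0.04,-0.6],[[0.12,0.015,0],-0.04,-0.6],[[0.1326,0.0166,0.03],-0.04,-0.6],[[0.1326,0.0166,0.08],-0.04,-0.6],[[0.1326,0.0166,0.12],-0.04,-0.6],[[0.1326,0.0166,0.136],-0.04,-0.6],[[0.1326,0.0166,0.136],-0.04,-0.6],[[0.1326,0.0166,0.136],-0.04,-0.6]])

```text
clock: 5.07
position: [0.5237, 0.2109, 0.0972]
tcp_rot: [[-0.202, 0.979, -0.001], [0.979, 0.202, -0.0], [-0.0, -0.001, -1.0]]
wrist_force: [0.8, -0.4, -3.6]
grip_width: 0.409
grip_force: 50.8
```

```bash
python3 - <<'E'
from fx import *
for i in range(4): s=wrist();o=s['obs'];print(o['position'].round(4),o['wrist_force'].round(1),o['ft_torque'].round(2))
inhand(s);save(s,'w4.png')
P=pts(s)  # fixture height check: base top
hsv=cv2.cvtColor(s['image'],cv2.COLOR_RGB2HSV)
m=(hsv[...,0]>70)&(hsv[...,0]<110)&(hsv[...,1]>15)&(P[...,0]>.44)&(P[...,0]<.6)&(P[...,1]>.13)&(P[...,1]<.3)&(s['depth']>0)
z=tool(s,P)[...,2][m];print('base top tool z',np.median(z),m.sum())
E
```

```text
[0.5237 0.2109 0.0972] [ 0.8 -0.4 -3.6] [-0.   -0.03 -0.02]
[0.5246 0.2113 0.0985] [ 0.7  1.  -3.4] [ 0.07 -0.08 -0.04]
[0.5251 0.2115 0.0992] [ 0.2 -0.2 -1.9] [-0.02  0.04  0.01]
[0.5253 0.2118 0.0995] [-0.2 -0.1 -2.6] [ 0.01 -0.   -0.04]
bore tool [ 0.0007 -0.0005] r 0.0115 res 0.0001 63
flange tool [ 0.0008 -0.0005] r 0.045 res 0.0001 49
base top tool z -0.06521584194106834 41833
```

```bash
cat >> fx.py <<'E'
def base(s):
    P=tool(s,pts(s));p=P[(P[...,2]>.04)&(P[...,0]>.02)&(np.hypot(P[...,0],P[...,1])<.095)&(s['depth']>0)]
    h,e=np.histogram(p[:,2],np.arange(.03,.2,.001));print('base z hist',[(e[k].round(3),h[k]) for k in np.argsort(h)[-4:]])
E
python3 - <<'E'
from fx import *
for i in range(3): s=wrist();base(s);print(s['obs']['position'].round(4))
E
```

```text
base z hist [(np.float64(0.088), np.int64(1049)), (np.float64(0.101), np.int64(1550)), (np.float64(0.086), np.int64(3523)), (np.float64(0.087), np.int64(4483))]
[0.5252 0.2119 0.0994]
base z hist [(np.float64(0.1), np.int64(1014)), (np.float64(0.101), np.int64(1493)), (np.float64(0.087), np.int64(3819)), (np.float64(0.086), np.int64(4213))]
[0.525  0.2119 0.0992]
base z hist [(np.float64(0.1), np.int64(1389)), (np.float64(0.085), np.int64(1675)), (np.float64(0.087), np.int64(2577)), (np.float64(0.086), np.int64(5015))]
[0.5248 0.2119 0.0989]
```

View pics/w4.png

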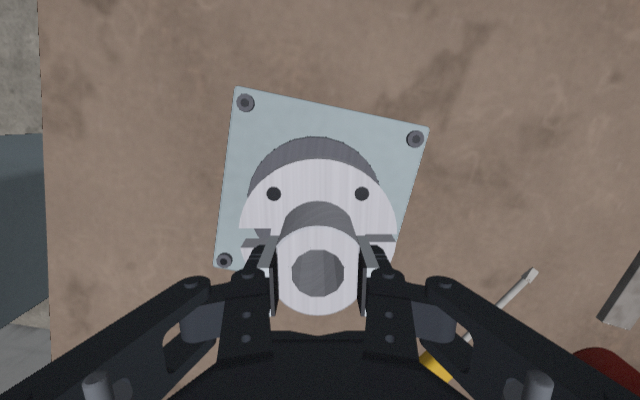

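The view shows base screws at (245,102), (415,139) and (223,261). The midpoint of the last two is the fixture's axis, so I'll check the bore against that.

```bash
python3 - <<'E'
from fx import *
s=wrist()
g=cv2.cvtColor(s['image'],cv2.COLOR_RGB2GRAY)
p=[]
for u,v in((245,102),(415,139),(223,261)):
    w=g[v-11:v+12,u-11:u+12];m=(w<125).astype(np.uint8);n,l,st,ce=cv2.connectedComponentsWithStats(m);k=1+st[1:,4].argmax()
    p.append(ce[k]+[u-11,v-11]);print(p[-1].round(1),st[k])
X=castT(s,p,.0855);print(X.round(4),'axis tool',((X[1]+X[2])/2).round(4),np.hypot(*(X[0]-X[1])[:2]).round(4),np.hypot(*(X[0]-X[2])[:2]).round(4))
E
```

```text
[246.1 102.8] [  3   3  19  19 267]
[415.9 139.1] [  3   3  18  17 242]
[223.5 262.8] [  0   3  23  20 258]
[[ 0.0772 -0.0525  0.0855]
 [ 0.0513  0.0737  0.0855]
 [-0.0514 -0.0798  0.0855]] axis tool [-0.0001 -0.0031  0.0855] 0.1288 0.1315
```

```bash
cat >> fx.py <<'E'
def sq(s,zt=.0868):
    hsv=cv2.cvtColor(s['image'],cv2.COLOR_RGB2HSV).astype(int)
    m=((hsv[...,0]>80)&(hsv[...,0]<105)&(hsv[...,1]>14)&(hsv[...,2]>140)).astype(np.uint8);m[330:]=0
    n,l,st,ce=cv2.connectedComponentsWithStats(m);k=1+st[1:,4].argmax();print('comp',st[k])
    v,u=np.where(l==k);X=castT(s,np.c_[u,v],zt)
    (cx,cy),(w,h),a=cv2.minAreaRect((X[:,:2]*1000).astype(np.float32));print('rect',(cx,cy),(w,h),a)
    b=cv2.boxPoints(((cx,cy),(w,h),a));top=b[np.argsort(b[:,0])[-2:]];mid=top.mean(0);e=top[1]-top[0];L=np.hypot(*e);nrm=np.array([-e[1],e[0]])/L
    if nrm[0]>0:nrm=-nrm
    print('top edge',L,'axis tool mm',(mid+nrm*75).round(2))
E
python3 - <<'E'
from fx import *
s=wrist();sq(s);s3=np.load('s3.npy',allow_pickle=True).item();base(s3)
for z in(.151,.1535):sq(s3,z)
E
```

```text
comp [  214    86   217   185 13251]
rect (2.0115509033203125, -1.9500732421875) (148.29075622558594, 148.21395874023438) 11.563947677612305
top edge 148.21396 axis tool mm [ 1.17 -2.12]
base z hist [(np.float64(0.143), np.int64(1091)), (np.float64(0.152), np.int64(1535)), (np.float64(0.141), np.int64(1792)), (np.float64(0.142), np.int64(3096))]
comp [  244    19   175   179 11648]
rect (67.95379638671875, 7.911766052246094) (147.19024658203125, 147.3024444580078) 8.027975082397461
top edge 147.30243 axis tool mm [66.56  7.72]
comp [  244    19   175   179 11648]
rect (67.969970703125, 7.982734680175781) (148.45054626464844, 148.56369018554688) 8.027971267700195
top edge 148.56367 axis tool mm [67.2   7.87]
```

Call:
jog_arm(targets=[[[0.0012,-0.003,0],0,-0.6],[[0.0012,-0.003,0.01],0,-0.6],[[0.0012,-0.003,0.02],0,-0.6],[[0.0012,-0.003,0.03],0,-0.6],[[0.0012,-0.003,0.038],0,-0.6],[[0.0012,-0.003,0.038],0,-0.6]])

```text
clock: 6.02
position: [0.5216, 0.2119, 0.0766]
tcp_rot: [[-0.203, 0.979, -0.002], [0.979, 0.203, -0.0], [-0.0, -0.002, -1.0]]
wrist_force: [0.1, 1.5, -4.1]
grip_width: 0.413
grip_force: 50.9
```

```bash
cat > chk.py <<'E'
from fx import *
import sys
for i in range(4):
    s=wrist();o=s['obs'];A=o['tcp_rot'];print(round(o['clock'],2),o['position'].round(4),'psi',np.arctan2(A[1,0],A[0,0]).round(3),'Ftool',(o['wrist_force']@A).round(1),'M',o['ft_torque'].round(2),round(o['grip_force'],0))
base(s);sq(s,float(sys.argv[1]) if len(sys.argv)>1 else .0678);inhand(s)
E
python3 chk.py
```

```text
6.02 [0.5216 0.2119 0.0766] psi 1.775 Ftool [1.4 0.4 4.1] M [ 0.05 -0.14 -0.  ] 51.0
6.07 [0.5216 0.2119 0.0772] psi 1.775 Ftool [0.6 0.5 3.9] M [0.02 0.04 0.02] 51.0
6.12 [0.5218 0.212  0.0777] psi 1.775 Ftool [-0.3 -0.1  3.7] M [-0.02  0.    0.02] 51.0
6.17 [0.522  0.212  0.0781] psi 1.775 Ftool [ 0.2 -0.7  3.2] M [0.01 0.01 0.02] 51.0
base z hist [(np.float64(0.079), np.int64(1547)), (np.float64(0.08), np.int64(1835)), (np.float64(0.066), np.int64(3982)), (np.float64(0.065), np.int64(5718))]
comp [  209    84   237   198 16346]
rect (1.2464141845703125, 0.5416412353515625) (148.8314971923828, 148.96060180664062) 11.58932876586914
top edge 148.96062 axis tool mm [0.67 0.42]
bore tool [ 0.0007 -0.0005] r 0.0115 res 0.0001 63
flange tool [ 0.0008 -0.0005] r 0.045 res 0.0001 50
```

Call:
jog_arm(targets=[[[0,0.001,0.006],0,-0.6],[[0,0.001,0.012],0,-0.6],[[0,0.001,0.018],0,-0.6],[[0,0.001,0.024],0,-0.6],[[0,0.001,0.026],0,-0.6],[[0,0.001,0.026],0,-0.6]])

```text
clock: 6.72
position: [0.5222, 0.212, 0.0646]
tcp_rot: [[-0.203, 0.979, -0.001], [0.979, 0.203, -0.0], [-0.0, -0.001, -1.0]]
wrist_force: [-0.1, -0.4, -3.7]
grip_width: 0.414
grip_force: 50.9
```

```bash
python3 chk.py .0525
```

```text
6.72 [0.5222 0.212  0.0646] psi 1.775 Ftool [-0.4 -0.2  3.7] M [-0.01  0.01 -0.02] 51.0
6.77 [0.5224 0.2121 0.0649] psi 1.775 Ftool [-0.5 -0.2  3.4] M [0.   0.04 0.02] 51.0
6.82 [0.5226 0.2121 0.0652] psi 1.775 Ftool [-0.4  0.6  3.5] M [ 0.    0.03 -0.  ] 51.0
6.87 [0.5227 0.2122 0.0654] psi 1.775 Ftool [-0.5 -1.2  3.6] M [ 0.02  0.03 -0.  ] 51.0
base z hist [(np.float64(0.054), np.int64(1248)), (np.float64(0.067), np.int64(2390)), (np.float64(0.052), np.int64(5061)), (np.float64(0.053), np.int64(6037))]
comp [  202    82   251   201 18654]
rect (6.3411865234375, 0.5837554931640625) (138.06117248535156, 147.08035278320312) 11.582262992858887
top edge 147.08035 axis tool mm [ 0.49 -0.61]
bore tool [ 0.0006 -0.0005] r 0.0115 res 0.0002 63
flange tool [ 0.0008 -0.0005] r 0.045 res 0.0001 50
```

Call:
jog_arm(targets=[[[0,0,0.003],0,-0.6],[[0,0,0.006],0,-0.6],[[0,0,0.008],0,-0.6],[[0,0,0.009],0,-0.6],[[0,0,0.01],0,-0.6],[[0,0,0.01],0,-0.6]])

```text
clock: 7.42
position: [0.5226, 0.2121, 0.0601]
tcp_rot: [[-0.203, 0.979, -0.0], [0.979, 0.203, -0.0], [0.0, -0.0, -1.0]]
wrist_force: [-1.0, 0.5, -3.3]
grip_width: 0.41
grip_force: 50.9
```

```bash
python3 chk.py .0475
```

```text
7.42 [0.5226 0.2121 0.0601] psi 1.775 Ftool [ 0.7 -0.9  3.3] M [ 0.04  0.01 -0.01] 51.0
7.47 [0.5226 0.2122 0.0602] psi 1.775 Ftool [ 0.3 -0.5  3.5] M [ 0.02  0.01 -0.04] 51.0
7.52 [0.5227 0.2122 0.0603] psi 1.775 Ftool [0.7 0.7 2.7] M [-0.01 -0.04 -0.01] 51.0
7.57 [0.5227 0.2122 0.0603] psi 1.775 Ftool [-0.1 -0.8  4.2] M [ 0.02 -0.05  0.03] 51.0
base z hist [(np.float64(0.061), np.int64(1260)), (np.float64(0.062), np.int64(2431)), (np.float64(0.047), np.int64(5495)), (np.float64(0.048), np.int64(6303))]
comp [  200    81   256   202 19605]
rect (7.735370635986328, 0.9203033447265625) (135.1826934814453, 147.1111602783203) 11.567246437072754
top edge 147.11116 axis tool mm [ 0.48 -0.57]
bore tool [ 0.0005 -0.0005] r 0.0114 res 0.0004 63
flange tool [ 0.0008 -0.0005] r 0.045 res 0.0001 50
```

Just about at riding height. I'll go down in 0.5 mm steps until I feel light contact.

Call:
jog_arm(targets=[[[0,0,0.001],0,-0.6],[[0,0,0.001],0,-0.6],[[0,0,0.002],0,-0.6],[[0,0,0.002],0,-0.6]])

```text
clock: 7.95
position: [0.5228, 0.2122, 0.0596]
tcp_rot: [[-0.203, 0.979, 0.0], [0.979, 0.203, 0.0], [0.0, 0.0, -1.0]]
wrist_force: [0.1, 0.2, -2.6]
grip_width: 0.413
grip_force: 51.0
```

Call:
jog_arm(targets=[[[0,0,0.001],0,-0.6],[[0,0,0.001],0,-0.6]])

```text
clock: 8.12
position: [0.5228, 0.2122, 0.0595]
tcp_rot: [[-0.203, 0.979, 0.0], [0.979, 0.203, 0.0], [0.0, 0.0, -1.0]]
wrist_force: [-1.2, -0.0, 0.9]
grip_width: 0.413
grip_force: 51.4
```

Light contact, about 4.5 N, so it is riding on the key. Now I'll turn it towards the key.

Call:
jog_arm(targets=[[[0,0,0],0.02,-0.6],[[0,0,0],0.04,-0.6],[[0,0,0],0.055,-0.6],[[0,0,0],0.065,-0.6],[[0,0,0],0.065,-0.6]])

```text
clock: 8.53
position: [0.5231, 0.2118, 0.0593]
tcp_rot: [[-0.102, 0.995, 0.001], [0.995, 0.102, -0.001], [-0.001, 0.001, -1.0]]
wrist_force: [-0.8, -1.8, 1.7]
grip_width: 0.407
grip_force: 51.4
```

Call:
jog_arm(targets=[[[0,0,0],0.01,-0.6],[[0,0,0],0.02,-0.6],[[0,0,0],0.02,-0.6]])

```text
clock: 8.78
position: [0.5222, 0.2127, 0.058]
tcp_rot: [[-0.07, 0.998, -0.001], [0.998, 0.07, 0.001], [0.001, -0.001, -1.0]]
wrist_force: [0.1, 0.5, -4.3]
grip_width: 0.415
grip_force: 50.9
```

Call:
jog_arm(targets=[[[0,0,0],0.01,-0.6],[[0,0,0],0.02,-0.6],[[0,0,0],0.02,-0.6]])

```text
clock: 9.03
position: [0.5224, 0.2124, 0.0584]
tcp_rot: [[-0.039, 0.999, -0.001], [0.999, 0.039, 0.0], [0.0, -0.001, -1.0]]
wrist_force: [0.0, -0.9, -4.3]
grip_width: 0.415
grip_force: 50.9
```

The contact force vanished, so the notch has found the key. I'll lower it gently.

Call:
jog_arm(targets=[[[0,0,0.002],0,-0.6],[[0,0,0.004],0,-0.6],[[0,0,0.005],0,-0.6],[[0,0,0.005],0,-0.6]])

```text
clock: 9.37
position: [0.5225, 0.2121, 0.056]
tcp_rot: [[-0.04, 0.999, -0.001], [0.999, 0.04, -0.0], [-0.0, -0.001, -1.0]]
wrist_force: [0.1, 0.3, -3.1]
grip_width: 0.413
grip_force: 50.9
```

```bash
python3 chk.py .043
```

```text
9.37 [0.5225 0.2121 0.056 ] psi 1.61 Ftool [0.3 0.1 3.1] M [-0.02 -0.    0.01] 51.0
9.42 [0.5226 0.2122 0.0562] psi 1.61 Ftool [-0.6  0.5  3.5] M [-0.    0.01  0.02] 51.0
9.47 [0.5227 0.2122 0.0562] psi 1.61 Ftool [0.5 0.2 4.4] M [ 0.   -0.01 -0.01] 51.0
9.52 [0.5227 0.2122 0.0563] psi 1.61 Ftool [0.9 0.7 3.2] M [0.   0.06 0.03] 51.0
base z hist [(np.float64(0.057), np.int64(1292)), (np.float64(0.058), np.int64(2456)), (np.float64(0.043), np.int64(6044)), (np.float64(0.044), np.int64(6368))]
comp [  199    98   246   187 20195]
rect (13.453418731689453, 0.005645751953125) (123.8007583618164, 146.6938934326172) 2.0572121143341064
top edge 146.6939 axis tool mm [ 0.36 -0.46]
bore tool [ 0.0006 -0.0003] r 0.0115 res 0.0003 57
flange tool [ 0.0008 -0.0003] r 0.045 res 0.0001 50
```

Call:
jog_arm(targets=[[[0,0,0.002],0,-0.6],[[0,0,0.004],0,-0.6],[[0,0,0.006],0,-0.6],[[0,0,0.007],0,-0.6],[[0,0,0.007],0,-0.6]])

```text
clock: 9.98
position: [0.5225, 0.2121, 0.0525]
tcp_rot: [[-0.04, 0.999, -0.001], [0.999, 0.04, -0.0], [-0.0, -0.001, -1.0]]
wrist_force: [0.2, -0.3, -3.8]
grip_width: 0.413
grip_force: 50.9
```

Call:
jog_arm(targets=[[[0,0,0.001],0,-0.6],[[0,0,0.002],0,-0.6],[[0,0,0.002],0,-0.6]])

```text
clock: 10.23
position: [0.5227, 0.2122, 0.0518]
tcp_rot: [[-0.04, 0.999, 0.0], [0.999, 0.04, 0.0], [0.0, 0.0, -1.0]]
wrist_force: [-0.7, 0.1, -4.6]
grip_width: 0.411
grip_force: 51.0
```

Call:
jog_arm(targets=[[[0,0,0.001],0,-0.6],[[0,0,0.001],0,-0.6],[[0,0,0.001],0,-0.6]])

```text
clock: 10.48
position: [0.5227, 0.2123, 0.0517]
tcp_rot: [[-0.04, 0.999, 0.0], [0.999, 0.04, 0.0], [0.0, 0.0, -1.0]]
wrist_force: [-0.2, -0.6, -1.2]
grip_width: 0.416
grip_force: 51.2
```

Call:
jog_arm(targets=[[[0,0,0.001],0,-0.6],[[0,0,0.001],0,-0.6],[[0,0,0.001],0,-0.6]])

```text
clock: 10.73
position: [0.5228, 0.2123, 0.0516]
tcp_rot: [[-0.04, 0.999, 0.0], [0.999, 0.04, 0.0], [0.0, 0.0, -1.0]]
wrist_force: [-2.5, 0.4, 2.6]
grip_width: 0.411
grip_force: 51.6
```

It is seated 7.9 mm below the riding height with about 6 N of contact. Now I'll release and rise.

Call:
jog_arm(targets=[[[0,0,0],0,0.2],[[0,0,0],0,0.6],[[0,0,0],0,0.6],[[0,0,0],0,0.6],[[0,0,-0.02],0,0.6],[[0,0,-0.06],0,0.6],[[0,0,-0.12],0,0.6],[[0,0,-0.2],0,0.6],[[0,0,-0.26],0,0.6],[[0,0,-0.28],0,0.6],[[0,0,-0.28],0,0.6]])

```text
clock: 11.65
position: [0.5253, 0.2129, 0.1963]
tcp_rot: [[-0.04, 0.999, 0.009], [0.999, 0.04, 0.002], [0.002, 0.009, -1.0]]
wrist_force: [1.0, 0.3, 0.1]
grip_width: 0.799
grip_force: 0.0
```

```bash
python3 - <<'E'
from fx import *
s=wrist();save(s,'w5.png');P=pts(s)
hsv=cv2.cvtColor(s['image'],cv2.COLOR_RGB2HSV)
r=np.hypot(P[...,0]-.5227,P[...,1]-.2122)
m=(hsv[...,1]<40)&(hsv[...,2]>140)
dz=P[...,2]
for n,mm in(('base',(r>.07)&(r<.09)&(dz<.03)&(dz>.005)),('flange',m&(r>.03)&(r<.042)),('hubtop',m&(r>.0135)&(r<.017))):
    print(n,np.median(dz[mm]).round(4),mm.sum())
k=m&(r>.028)&(r<.043)&(dz>.02);A=np.c_[P[k][:,:2]-[.5227,.2122],np.ones(k.sum())];print('flange tilt',np.linalg.lstsq(A,P[k][:,2],rcond=None)[0].round(4))
print(observe()['wrist_force'])
E
```

```text
base 0.0122 4598
flange 0.0363 2242
hubtop 0.0763 390
flange tilt [0.03   0.0958 0.0473]
[-0.2896215   0.08026255 -0.92811184]
```

View pics/w5.png

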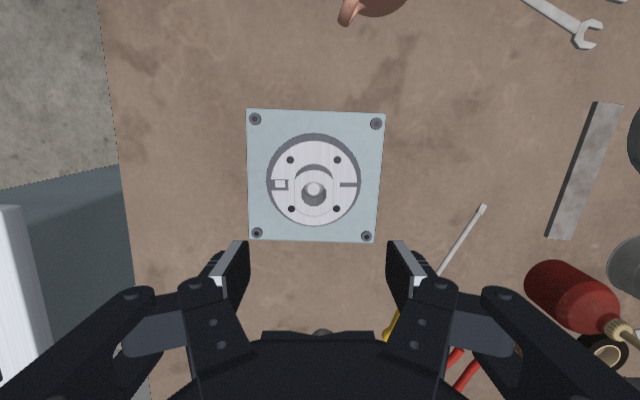

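The picture shows the blank on the spigot with the key inside the wide notch at (280,184). The flange top is 24.1 mm above the base top (24 mm expected when home), and the gripper is clear.

```bash
python3 -c "
from workcell import *
print(job_done())"
```

```text
the job is handed in; nothing more can be done
None
```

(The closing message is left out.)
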